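# Leave the small wood lathe safe: gear rod to neutral, faceplate back in its rack

### The arm

A 6-joint arm with a two-finger parallel gripper is mounted at the origin on the work surface. World frame = base frame: x ahead of the robot, y to its left, z up, the work surface at z = 0. Lengths are in mm, angles in rad, forces in N, time in s.
With the tool pointing down it reaches from about 325 to 925 mm from the base axis. Payload 3.1 kg.
Tool frame: the origin (TCP) lies on the front face of the gripper's body, between the roots of the fingers; the fingertips stand 73 mm ahead of it and the grasp point (between the pads) lies manip.hold_point_z ahead of it (manip.hold_point_z is the distance from the TCP to the grasp point, in mm); x points along the fingers, y is the direction in which the jaws open and shut, and the axes are right-handed (so a half turn about x gives the same grasp; the last joint's range is limited). The gripper opens to 85 mm and grips with 20 to 120 N. Pads are 22 mm wide; open, the fingers measure 114 mm over their backs; the gripper's body (76 mm by 85 mm) begins 54 mm behind the grasp point. The pads swing forward as they close: fully open they stand 13 mm farther back than shut.
Start: joints at [-1.318, 0.217, 1.613, -0, 1.311, -0.112], TCP at [222.998, -583.877, 303.9] pointing down, gripper open.
Joint ranges: [-2.75, 2.75], [-0.78, 2.1], [0.31, 2.55], [-1.13, 4.27], [0.13, 2.63], [-2.58, 2.58]. Speed limits (rad/s): [2.79, 2.79, 3.14, 3.14, 3.14, 3.14].

### API

Orientations are given as a 3x3 rotation matrix whose columns are the frame's x, y, z axes.
In Python, from cell import manip gives the robot as it stands.
- The arm moves only by the tool apply_moves, never from a script. Its arguments are lists of equal length, an entry for each row: "offset": the shift along the tool's x, y, z in mm, a list of three; "delta_rot": the turn, a rotation vector about the tool's x, y, z in degrees, a list of three. In form: {"offset": [[tx, ty, tz], ...], "delta_rot": [[ax, ay, az], ...]}. A call has exactly 8 rows; each row shifts and turns the pose as measured when the row begins, along the tool's axes as they then stand; what a row does not reach is not made up. A row lasts 1/10 s, in which the tool goes at most 50 mm and 8.59 degrees, less where a joint would pass 70% of its speed; a pose out of reach is approached as far as the arm can. A call is refused whole if a number of a shift passes 50 or a number of a turn 8.59, either way. A call with a gripper value outside its range is refused whole. "gripper" is the finger opening in mm, from 0 to 85.4, set as the call begins (left out, the last holds). The fingers move at their own pace and stop on an object; "grip_force" is the grip in N (left out, the last holds). Time passes only in rows, so rows that do not move let the fingers close, or fill a call up. It gives the time, the measured TCP pose, the force and the opening at its end, in the units of the state.
- manip.get_state(): the state, without advancing time (a new reading comes with each control period).
- manip.camera(name): name is "scene" or "side" or "wrist"; returns the picture (420x560x3 uint8, red, green, blue); there is no depth.
- manip.camera_model(name): a dict with "intrinsics" (3x3 intrinsics, pixels), "rvec" (rotation vector, rad) and "tvec" (3), from world to camera coordinates, as OpenCV has them; the wrist camera has in their place "hand_eye" (4x4, takes a point from camera to tool coordinates, whose origin is the TCP and whose axes are the tool frame's). Camera axes: x right, y down, z forward; pixel columns grow to the right and rows downward; lengths in mm; the calibration is good to about 2 mm. A picture is of the moment at which its call begins: read the wrist's pose just before it. camera_model takes no time and is no camera call.
- manip.job_done(): hands the job in, once; it reports no verdict.
The state is a dict: "clock": time; "joint_positions": joint angles; "qvel": joint speeds; "effort": joint torques, N m; "position": TCP position; "orientation": TCP orientation; "ft_force": force on the tool from outside, world axes, zero at the start; "torque": the same for the moment, N m; "width": opening from 0.0 (shut) to 1.0 (fully open).
Only numpy, scipy, OpenCV 4.12 (cv2) and the standard library are available. Lean on these libraries where they do the work, as an engineer would, in place of code of your own. Each camera call takes 0.05 s, during which the arm holds its last target.

### The job

Close down the small blue wood lathe: pull its gear rod, the black knob on the front of the headstock, out from fully in to its middle click (neutral) and leave it there. Also take the large aluminium faceplate out of the wooden cradle and stand it upright in the empty middle slot of the wire rack, lowering it in rather than dropping it. Do the two in either order, let go of both, and leave everything else where it is.

Things in the scene. Friction and masses are not known exactly. Their poses are not given: they have to be found in the camera images.
- rod_part (a joint): How far the lathe's gear rod is pulled out of the headstock, in m: 0 fully in (where it starts), 0.040 fully out. It clicks at 0, 0.020 (the middle, neutral) and 0.040. Leaving a click takes 6 to 8 N; let go within 5 mm of the middle click it springs to it.
- gear_knob (a point): Centre of the gear rod's knob: a black cylinder, 28 mm across, 26 mm long, lying along the level rod, 105 mm above the bench. Moves with the rod: 53 mm in front of the headstock when fully in, 73 at the middle click, 93 fully out. The bare rod behind it is 10 mm thick. Axes as the lathe's: -x is the way it pulls, z up.
- lathe: Blue bench lathe, fixed, 0.5 m long. Origin on the bench under the place where the gear rod leaves the headstock's front face; -x points out of that face along the rod, y along the spindle, z up. The headstock is 145 mm tall, from 80 mm on the -y side (right, seen from the robot) to 130 mm on the +y side of the rod; the bed, on the -y side, stands back 45 mm.
- faceplate: Large aluminium faceplate: disc 110 mm across, 14 mm thick, with a dark steel boss (32 mm across, 10 mm high) on the middle of its +y face and six small dark holes; 0.27 to 0.47 kg. Origin at the disc's centre, y along its axis. It starts on edge in the cradle, its centre 67 mm above the bench, its upper half free to grip across its thickness.
- cradle: Wooden block, fixed, 130 x 56 x 43 mm, with one slot 18 mm wide along its x in which the faceplate stands. Origin on the bench under its centre, z up. It may stand to either side of the rack.
- rack: Wire rack, fixed, 110 (x) by 180 mm (y). Origin on the bench under its centre, z up. Discs stand with their axis along y on two rails, 12 mm thick, at x = -35 and 35 mm, 20 mm up. Three slots at y = -52, 0 and 52 mm, each between two pairs of upright tines, 8 mm thick, 85 mm tall, 20 mm clear between them along y. Small plates fill the outer slots.
- empty_slot (a point): Where the centre of the large faceplate comes to lie when it stands fully down in the rack's middle slot, 70 mm above the bench. Axes as those of the rack: the faceplate's axis must lie along y, either way round.
- small_plate_a: Smaller faceplate, 80 mm across, 14 mm thick with a 10 mm boss, standing in the rack's slot at y = -52 mm; its top is 90 mm above the bench. Leave it alone. Origin at its centre.
- small_plate_b: The same in the rack's slot at y = +52 mm. Leave it alone. Origin at its centre.
- oil_bottle: Bystander: amber bottle, 48 mm across, 120 mm tall. Origin under its foot.
- blank_a: Bystander: square wooden turning blank, 200 x 28 x 28 mm, lying. Origin at its underside's centre.
- blank_b: Bystander: square wooden turning blank, 180 x 28 x 28 mm, lying. Origin at its underside's centre.
- gouge: Bystander: turning tool with dark wooden handle, 260 mm long, lying on the bench on the robot's side of rack and cradle.
- mallet: Bystander: hammer with wooden handle, 250 mm long, lying left of the lathe.
- mug: Bystander: blue mug, 76 mm across, 85 mm tall. Origin under its foot.
- tape_roll: Bystander: roll of brown tape, 90 mm across, 24 mm high, lying flat.
Things that resemble listed ones, but are neither listed nor needed, are in the scene too. Leave any purple look-alike of the faceplate alone.

How it is judged:
By the outcome, as a careful person would: the job done as asked, in the order asked, and still so for the second after the job is handed in, with the robot touching nothing.
It also fails if it takes over 54 s, if anything falls off the work surface, if the arm or the gripper's body presses on something with over 40 N, if the wrist force passes 120 N, or if a joint passes its speed limit or range.

## Working session

There is one attempt and no reset: what is moved stays moved. The work goes in short steps, Python scripts to look and compute and a tool call to move; the robot and the scene stay as the last step left them, time stands still between calls to the robot, and variables do not carry over. Pictures are saved under pics/ and viewed, and the job is handed in when it is done.

Besides the shell and the picture viewer there is one more tool, called after ">>>" in YAML: its name, and indented under it one key for each argument. apply_moves: Moves the arm, as the interface text tells. Its arguments: {"type":"object","properties":{"offset":{"type":"array","items":{"type":"array","items":{"type":"number"}}},"delta_rot":{"type":"array","items":{"type":"array","items":{"type":"number"}}},"gripper":{"type":"number"},"grip_force":{"type":"number"}},"required":["offset","delta_rot"]}

```bash
mkdir -p pics; ls; python3 - <<'E'
from cell import manip
import cv2,numpy as np
s=manip.get_state();print(s, manip.hold_point_z)
for n in ["scene","side","wrist"]:
    im=manip.camera(n);cv2.imwrite(f"pics/{n}0.png",cv2.cvtColor(im,cv2.COLOR_RGB2BGR));print(n,manip.camera_model(n))
E
```

```text
pics
{'clock': 0.0, 'joint_positions': array([-1.31821540e+00,  2.17790315e-01,  1.61497779e+00, -2.83486664e-06,
        1.31129524e+00, -1.12177264e-01]), 'qvel': array([ 0.00033403, -0.0002192 , -0.00132752,  0.00334008,  0.00116551,
       -0.00045031]), 'effort': array([ 1.46015072e-04, -3.96848488e+01, -3.03851974e+01, -1.66121367e-04,
        9.76310723e-03,  1.52505226e-05]), 'position': array([ 222.81924229, -583.22424138,  302.52283575]), 'orientation': array([[-6.20086546e-04,  3.56723329e-01, -9.34209870e-01],
       [ 2.39160666e-03, -9.34206849e-01, -3.56723763e-01],
       [-9.99996948e-01, -2.45546216e-03, -2.73852793e-04]]), 'ft_force': array([-0.16988659,  1.1149053 , -0.48511293]), 'torque': array([-0.07127357,  0.00416462, -0.05339413]), 'width': 1.0006041048517322} 53.900000000000006
scene {'intrinsics': array([[466.3587302 ,   0.        , 273.74589414],
       [  0.        , 466.3587302 , 208.38906978],
       [  0.        ,   0.        ,   1.        ]]), 'rvec': array([ 2.18354961,  1.04659385, -0.41228876]), 'tvec': array([-314.48296034, -196.86532198, 1687.10416403])}
side {'intrinsics': array([[479.57194489,   0.        , 275.35371815],
       [  0.        , 479.57194489, 207.99834975],
       [  0.        ,   0.        ,   1.        ]]), 'rvec': array([ 0.54388331, -2.57679418,  1.36965186]), 'tvec': array([ 429.3050327 ,  182.38899904, 1310.02405065])}
wrist {'intrinsics': array([[302.15800182,   0.        , 275.21873242],
       [  0.        , 302.15800182, 210.04580764],
       [  0.        ,   0.        ,   1.        ]]), 'hand_eye': array([[-2.20587395e-04, -3.28424548e-01,  9.44530184e-01,
        -6.98281567e+01],
       [ 9.99999910e-01, -4.15337407e-04,  8.91240708e-05,
        -8.31254775e-02],
       [ 3.63028185e-04,  9.44530118e-01,  3.28424610e-01,
        -8.48841338e+01],
       [ 0.00000000e+00,  0.00000000e+00,  0.00000000e+00,
         1.00000000e+00]])}
```

View pics/scene0.png

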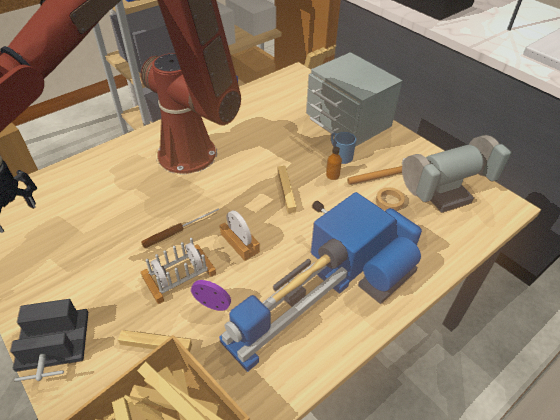

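View pics/side0.png

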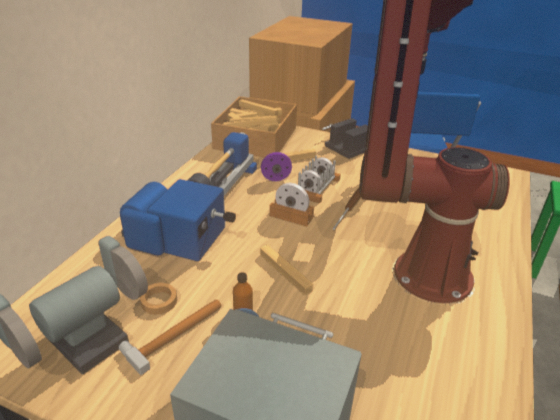

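View pics/wrist0.png

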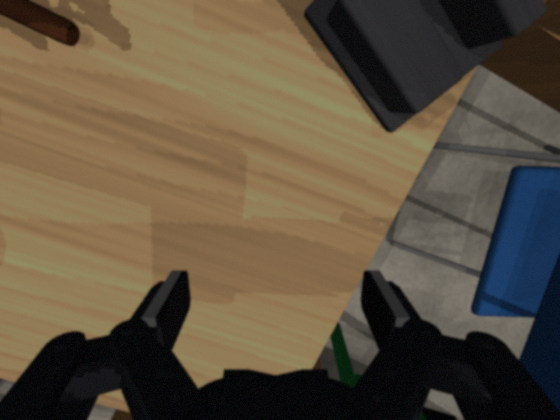

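The scene view shows the rack at about (180,268), the cradle with the aluminium disc at about (240,232), the purple look-alike at (211,295) and the knob at (318,207). I'll enlarge these.

```bash
cat > h.py <<'E'
import numpy as np,cv2
from cell import manip
def cam(n):
    m=manip.camera_model(n);R,_=cv2.Rodrigues(np.array(m['rvec'],float));return np.array(m['intrinsics']),R,np.array(m['tvec'],float)
def proj(n,P):
    K,R,t=cam(n);q=(K@(R@np.atleast_2d(P).T+t[:,None])).T;return q[:,:2]/q[:,2:]
def ray(n,uv):
    K,R,t=cam(n);d=R.T@np.linalg.inv(K)@np.array([uv[0],uv[1],1.]);return -R.T@t,d/np.linalg.norm(d)
def onz(n,uv,z):
    c,d=ray(n,uv);return c+d*(z-c[2])/d[2]
def tri(obs):
    A=np.zeros((3,3));b=np.zeros(3)
    for n,uv in obs:
        c,d=ray(n,uv);M=np.eye(3)-np.outer(d,d);A+=M;b+=M@c
    return np.linalg.solve(A,b)
def wcam(s):
    m=manip.camera_model("wrist");T=np.eye(4);T[:3,:3]=s['orientation'];T[:3,3]=s['position'];T=T@np.array(m['hand_eye']);return np.array(m['intrinsics']),T
def wproj(s,P):
    K,T=wcam(s);q=(K@(np.linalg.inv(T)@np.c_[np.atleast_2d(P),np.ones(len(np.atleast_2d(P)))].T)[:3]).T;return q[:,:2]/q[:,2:]
def wonz(s,uv,z):
    K,T=wcam(s);d=T[:3,:3]@np.linalg.inv(K)@np.array([uv[0],uv[1],1.]);c=T[:3,3];return c+d*(z-c[2])/d[2]
def crop(f,x,y,w,h,k,o):
    im=cv2.imread(f);c=im[y:y+h,x:x+w];c=cv2.resize(c,None,fx=k,fy=k,interpolation=cv2.INTER_CUBIC)
    for i in range(0,w,10):
        cv2.line(c,(i*k,0),(i*k,6 if (x+i)%50 else 15),(0,0,255),1)
        if (x+i)%20==0: cv2.putText(c,str(x+i),(i*k,25),0,.4,(0,0,255),1)
    for i in range(0,h,10):
        cv2.line(c,(0,i*k),(6,i*k),(0,0,255),1)
        if (y+i)%20==0: cv2.putText(c,str(y+i),(8,i*k+4),0,.4,(0,0,255),1)
    cv2.imwrite(o,c)
E
python3 - <<'E'
from h import *
crop("pics/scene0.png",130,190,140,110,5,"pics/c1.png")
crop("pics/side0.png",250,130,120,100,6,"pics/c2.png")
crop("pics/scene0.png",290,180,110,90,6,"pics/c3.png")
crop("pics/side0.png",170,170,90,90,6,"pics/c4.png")
E
```

```text
(no output)
```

View pics/c1.png

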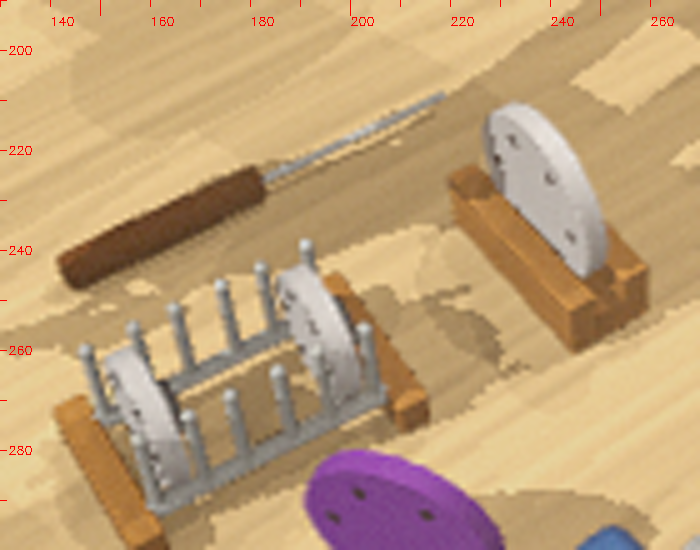

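View pics/c2.png

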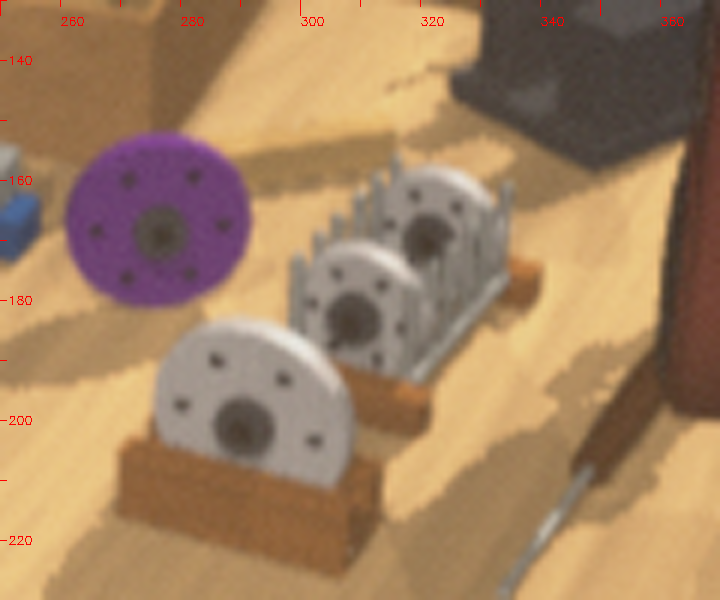

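View pics/c3.png

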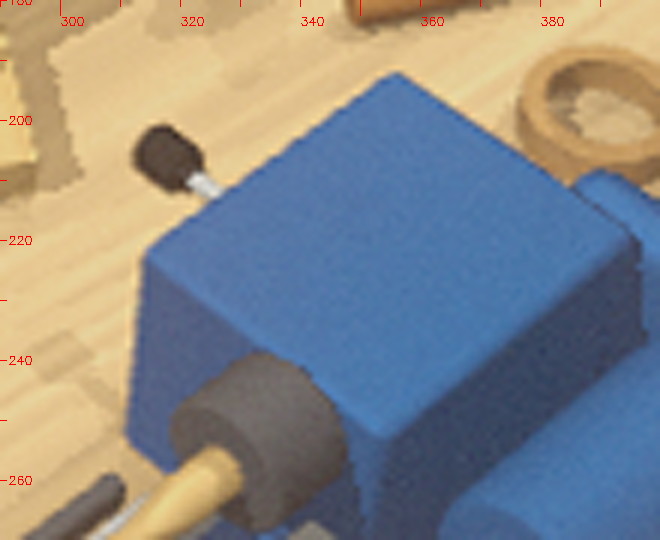

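View pics/c4.png

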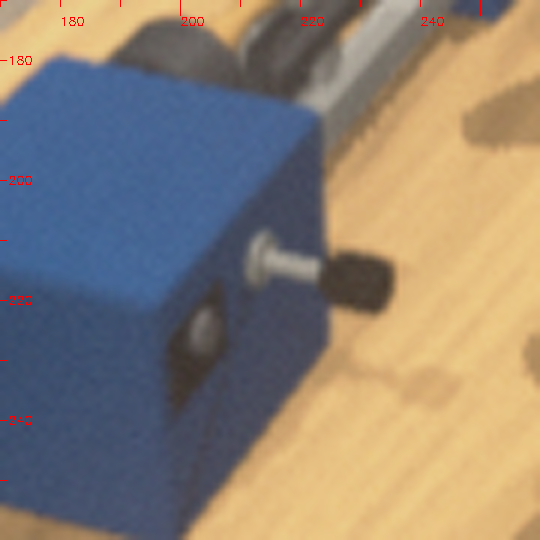

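Candidates are the aluminium disc in the cradle (scene 240,230, side 290,195), the purple disc (side 277,167) and the two small discs in the rack. The one in the wooden cradle is aluminium and large, so it fits. Its boss faces the side camera. The black knob is at scene (318,206), side (229.5,217). Next I fit the poses.

```bash
python3 - <<'E'
from h import *
from scipy.optimize import least_squares
k=tri([("scene",(318,206.3)),("side",(229.5,217))]);print("knob",k)
for uv in [(314.3,222),(356.2,192),(396.2,219.5),(353.3,252.8)]: print("hs scene",onz("scene",uv,145))
for uv in [(223,188.3),(195.8,220.8),(179,179)]: print("hs side",onz("side",uv,145))
r1=np.array([(87,350),(135,328),(175,310),(221,286),(262,268),(306,244)])/5+[130,190]
r2=np.array([(190,415),(232,395),(278,370),(318,352),(365,328)])/5+[130,190]
P1=np.array([onz("scene",u,85) for u in r1]);P2=np.array([onz("scene",u,85) for u in r2])
print(P1.round(),P2.round())
ys=np.array([-66,-38,-14,14,38,66.])
def model(p):
    c,s=np.cos(p[2]),np.sin(p[2]);L=[(-35,y) for y in ys]+[(35,y) for y in ys[1:]]
    return np.array([[p[0]+c*a-s*b,p[1]+s*a+c*b,84] for a,b in L])
obs=np.r_[r1,r2]
f=lambda p:(proj("scene",model(p))-obs).ravel()
for y0 in (0,-.5,.5):
    r=least_squares(f,[400,-200,y0]);print("rack",r.x,np.rad2deg(r.x[2]),r.cost,f(r.x).reshape(-1,2).round(1).tolist())
for uv in [(219.4,226.4),(245,251.6),(260,243.6)]: print("cradle scene",onz("scene",uv,43))
# side: block front-left top (120,445)/6, front-right top (345,495)/6, back-right
for uv in [(250+120/6,130+443/6),(250+346/6,130+498/6),(250+380/6,130+455/6)]: print("cradle side",onz("side",uv,43))
# boss centre side + disc hole
print("boss at", onz("side",(250+243/6,130+428/6),67))
E
```

```text
knob [558.33548251 118.72137312 103.91346976]
hs scene [623.40259632  41.78731158 145.        ]
hs scene [612.76947058 215.09178563 145.        ]
hs scene [756.49926139 222.97254015 145.        ]
hs scene [764.35138851  48.3439374  145.        ]
hs side [613.47890896  49.92601599 145.        ]
hs side [601.1221069  220.95496236 145.        ]
hs side [756.4170842   58.88616338 145.        ]
[[ 408. -361.   85.]
 [ 411. -333.   85.]
 [ 413. -310.   85.]
 [ 414. -282.   85.]
 [ 418. -258.   85.]
 [ 418. -230.   85.]] [[ 480. -339.   85.]
 [ 482. -315.   85.]
 [ 483. -288.   85.]
 [ 486. -265.   85.]
 [ 488. -236.   85.]]
rack [ 4.47472941e+02 -2.98514286e+02 -8.48618349e-02] -4.862224983774073 0.36583741894830246 [[-0.3, 0.1], [-0.2, -0.1], [-0.0, -0.4], [0.1, -0.0], [-0.2, -0.2], [0.1, 0.3], [-0.1, 0.1], [-0.1, -0.0], [0.2, 0.2], [0.3, -0.2], [0.2, 0.0]]
rack [ 4.47472942e+02 -2.98514286e+02 -8.48618166e-02] -4.862223933507294 0.3658374189484139 [[-0.3, 0.1], [-0.2, -0.1], [-0.0, -0.4], [0.1, -0.0], [-0.2, -0.2], [0.1, 0.3], [-0.1, 0.1], [-0.1, -0.0], [0.2, 0.2], [0.3, -0.2], [0.2, 0.0]]
rack [ 4.47472942e+02 -2.98514286e+02 -8.48618196e-02] -4.862224106705028 0.36583741894830096 [[-0.3, 0.1], [-0.2, -0.1], [-0.0, -0.4], [0.1, -0.0], [-0.2, -0.2], [0.1, 0.3], [-0.1, 0.1], [-0.1, -0.0], [0.2, 0.2], [0.3, -0.2], [0.2, 0.0]]
cradle scene [ 396.17276875 -123.97876271   43.        ]
cradle scene [ 520.55478369 -121.10768028   43.        ]
cradle scene [524.01620794 -69.91699878  43.        ]
cradle side [518.21530678 -73.44431765  43.        ]
cradle side [393.14271465 -75.69138021  43.        ]
cradle side [ 390.52887032 -120.15607411   43.        ]
boss at [452.27661522 -79.66502007  67.        ]
```

```bash
cat >> h.py <<'E'
from scipy.spatial.transform import Rotation as Ro
def Rdown(deg):  # tool x down, tool y at heading deg
    a=np.deg2rad(deg);x=np.array([0,0,-1.]);y=np.array([np.cos(a),np.sin(a),0]);return np.c_[x,y,np.cross(x,y)]
def plan(tp,deg,n,mm=None):
    s=manip.get_state();R=np.array(s['orientation']);p=np.array(s['position']);Rt=Rdown(deg)
    rv=Ro.from_matrix(R.T@Rt).as_rotvec();d=(np.array(tp)-p)
    print("clock",round(s['clock'],2),"pos",p.round(1),"d",d.round(1),"rot",np.rad2deg(rv).round(2),"F",s['ft_force'].round(1),"w",round(s['width']*85.4,1))
    off=[]
    for i in range(n):
        Ri=R@Ro.from_rotvec(rv*i/n).as_matrix();off.append((Ri.T@d/n).round(1).tolist())
    print(off);print("rot/row",np.rad2deg(rv/n).round(2).tolist())
E
python3 -c "
from h import *
plan([457,-97,260],-88.8,16)"
```

```text
clock 0.15 pos [ 222.9 -583.4  302.8] d [234.1 486.4 -42.8] rot [1.97e+01 1.00e-02 1.10e-01] F [ 0.5 -0.2  0. ] w 85.3
[[2.7, -23.2, -24.5], [2.7, -23.7, -24.0], [2.7, -24.2, -23.5], [2.7, -24.7, -23.0], [2.7, -25.2, -22.4], [2.7, -25.7, -21.9], [2.7, -26.1, -21.3], [2.7, -26.6, -20.8], [2.7, -27.0, -20.2], [2.7, -27.5, -19.6], [2.7, -27.9, -19.0], [2.7, -28.3, -18.4], [2.7, -28.7, -17.8], [2.7, -29.0, -17.2], [2.7, -29.4, -16.5], [2.7, -29.8, -15.9]]
rot/row [1.23, 0.0, 0.01]
```

>>> apply_moves:
  offset:
    - [2, -24, -24.5]
    - [2, -24, -24]
    - [2, -24.5, -23.5]
    - [2, -25, -23]
    - [2, -25.5, -22.5]
    - [2, -26, -22]
    - [2, -26, -21.5]
    - [2, -26.5, -21]
  delta_rot:
    - [1.2, 0, 0]
    - [1.2, 0, 0]
    - [1.2, 0, 0]
    - [1.2, 0, 0]
    - [1.2, 0, 0]
    - [1.2, 0, 0]
    - [1.2, 0, 0]
    - [1.2, 0, 0]

```text
clock: 0.95
position: [341.1, -332.1, 283.3]
orientation: [[-0.002, 0.181, -0.983], [0.004, -0.983, -0.181], [-1.0, -0.004, 0.001]]
ft_force: [1.0, -1.0, 0.3]
width: 1.002
```

```bash
python3 -c "
from h import *
plan([457,-97,260],-88.8,8)"
```

```text
clock 0.95 pos [ 341.1 -332.1  283.3] d [115.9 235.1 -23.3] rot [9.24 0.1  0.25] F [ 1.  -1.   0.3] w 85.6
[[3.0, -26.3, -19.6], [3.0, -26.7, -19.0], [3.0, -27.0, -18.5], [3.0, -27.4, -17.9], [3.0, -27.8, -17.4], [2.9, -28.1, -16.8], [2.9, -28.4, -16.3], [2.9, -28.8, -15.7]]
rot/row [1.15, 0.01, 0.03]
```

>>> apply_moves:
  offset:
    - [3, -26.5, -19.5]
    - [3, -27, -19]
    - [3, -27, -18.5]
    - [3, -27.5, -18]
    - [3, -28, -17.5]
    - [3, -28, -17]
    - [3, -28.5, -16]
    - [0, -20, -11]
  delta_rot:
    - [1.2, 0, 0]
    - [1.2, 0, 0]
    - [1.2, 0, 0]
    - [1.2, 0, 0]
    - [1.2, 0, 0]
    - [1.2, 0, 0]
    - [1.2, 0, 0]
    - [0.8, 0, 0]

```text
clock: 1.75
position: [455.6, -93.5, 260.2]
orientation: [[-0.004, 0.015, -1.0], [0.006, -1.0, -0.015], [-1.0, -0.006, 0.003]]
ft_force: [-0.1, 0.4, 0.9]
width: 1.002
```

```bash
python3 -c "
from h import *
s=manip.get_state();im=manip.camera('wrist');cv2.imwrite('pics/w1.png',im[:,:,::-1]);np.save('s1.npy',s,allow_pickle=True)
plan([457,-97,250],-88.8,8)"
```

```text
clock 1.8 pos [456.6 -91.5 260.5] d [  0.4  -5.5 -10.5] rot [-0.31  0.1   0.47] F [0.6 2.  0.3] w 85.8
[[1.3, 0.7, -0.0], [1.3, 0.7, -0.0], [1.3, 0.7, -0.0], [1.3, 0.7, -0.0], [1.3, 0.7, -0.0], [1.3, 0.7, -0.0], [1.3, 0.7, -0.0], [1.3, 0.7, -0.0]]
rot/row [-0.04, 0.01, 0.06]
```

View pics/w1.png

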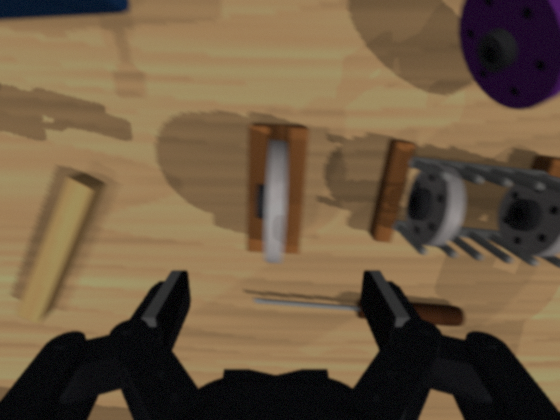

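The wrist view shows the disc edge-on at u≈275, v 140–262, boss on its left (world +y), and the rack to the right. The arm was still settling, so I move 10 mm and re-measure.

>>> apply_moves:
  offset:
    - [4, 2, 0]
    - [3, 2, 0]
    - [2, 1, 0]
    - [1, 0.5, 0]
    - [0, 0, 0]
    - [0, 0, 0]
    - [0, 0, 0]
    - [0, 0, 0]
  delta_rot:
    - [-0.3, 0, 0.4]
    - [0, 0, 0]
    - [0, 0, 0]
    - [0, 0, 0]
    - [0, 0, 0]
    - [0, 0, 0]
    - [0, 0, 0]
    - [0, 0, 0]

```text
clock: 2.6
position: [455.1, -99.9, 248.7]
orientation: [[-0.004, 0.019, -1.0], [-0.0, -1.0, -0.019], [-1.0, 0.0, 0.004]]
ft_force: [0.4, 0.6, -0.3]
width: 0.999
```

```bash
python3 -c "
from h import *
s=manip.get_state();im=manip.camera('wrist');cv2.imwrite('pics/w2.png',im[:,:,::-1]);np.save('s2.npy',s,allow_pickle=True)
crop('pics/w2.png',220,110,130,160,4,'pics/w2c.png');crop('pics/w2.png',360,120,200,150,4,'pics/w2r.png')
plan([457,-97,250],-88.8,8)"
```

```text
clock 2.65 pos [455.1 -99.9 248.8] d [1.9 2.9 1.2] rot [-0.09  0.23 -0.02] F [ 0.1  0.2 -0. ] w 85.3
[[-0.2, -0.4, -0.2], [-0.2, -0.4, -0.2], [-0.2, -0.4, -0.2], [-0.2, -0.4, -0.2], [-0.2, -0.4, -0.2], [-0.2, -0.4, -0.2], [-0.2, -0.4, -0.2], [-0.2, -0.4, -0.2]]
rot/row [-0.01, 0.03, -0.0]
```

View pics/w2c.png

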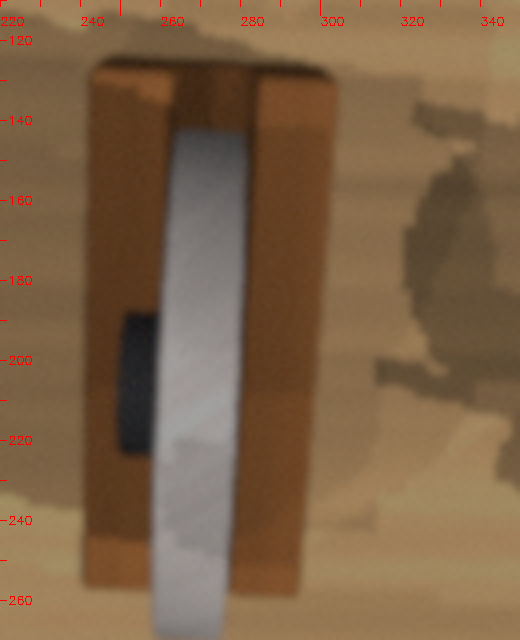

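View pics/w2r.png

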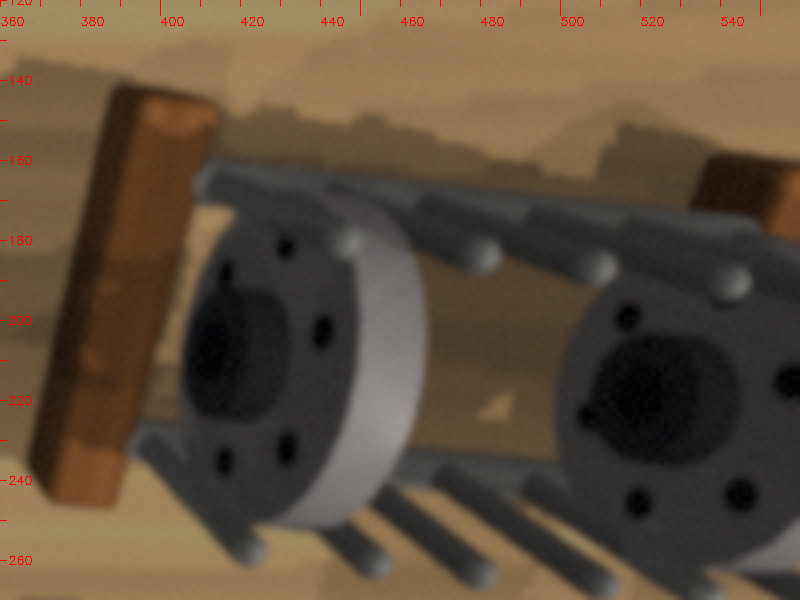

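```bash
python3 -c "
from h import *
s=np.load('s2.npy',allow_pickle=True).item()
for uv in [(242.5,128),(303.5,128.5),(240.7,256.7),(295,259)]: print('cr',wonz(s,uv,43).round(1))
for x in (430,457,480):
  z=67+np.sqrt(55**2-(x-457)**2); v=wproj(s,[[x,-97,z]])[0]; print(x,z,v.round(1))
for uv in [(447,180),(480.5,183.5),(510,187),(543,191)]: print('t+',wonz(s,uv,83).round(1))
for uv in [(422.5,257),(454,261.5),(481,264),(512,267)]: print('t-',wonz(s,uv,83).round(1))
def line(v,lr):
  pass
# disc edge left/right at given crop v
for v,l,r in [(200,167,245),(320,160,242),(440,156,236)]:
  pv=110+v/4
  for x in np.arange(400,515,1.):
    z=67+np.sqrt(max(55**2-(x-457)**2,0)); 
    if abs(wproj(s,[[x,-97,z]])[0][1]-pv)<.6:
      print(v,x,z,wonz(s,(220+l/4,pv),z).round(1),wonz(s,(220+r/4,pv),z).round(1));break
"
```

```text
cr [519.4 -69.8  43. ]
cr [ 520.  -123.6   43. ]
cr [392.1 -65.8  43. ]
cr [ 390.5 -121.3   43. ]
430 114.91659420284375 [270.9 258.2]
457 122.0 [271.3 228.9]
480 116.95998398718719 [271.9 195.5]
t+ [ 485.3 -236.3   83. ]
t+ [ 483.  -263.8   83. ]
t+ [ 480.5 -288.2   83. ]
t+ [ 477.7 -315.8   83. ]
t- [ 416.3 -229.2   83. ]
t- [ 412.4 -257.7   83. ]
t- [ 410.3 -282.    83. ]
t- [ 407.9 -310.2   83. ]
```

```bash
python3 -c "
from h import *
s=np.load('s2.npy',allow_pickle=True).item()
xs=np.arange(402,512,.2);zs=67+np.sqrt(np.maximum(55**2-(xs-456)**2,0))
vv=wproj(s,np.c_[xs,0*xs-97,zs])[:,1]
for v,l,r in [(200,167,245),(320,160,242),(400,157.5,239),(480,154,234),(560,152,229)]:
  pv=110+v/4; i=np.argmin(abs(vv-pv)); x,z=xs[i],zs[i]
  a=wonz(s,(220+l/4,pv),z);b=wonz(s,(220+r/4,pv),z);print(v,x.round(),z.round(),a.round(1),b.round(1),((a+b)/2)[1].round(1))
"
```

```text
200 501.0 98.0 [501.2 -89.1  98. ] [ 501.5 -103.3   98. ] -96.2
320 483.0 115.0 [483.2 -88.7 114.7] [ 483.4 -103.   114.7] -95.8
400 470.0 120.0 [470.3 -88.5 120.1] [ 470.5 -102.7  120.1] -95.6
480 456.0 122.0 [456. -88. 122.] [ 456.2 -102.1  122. ] -95.0
560 439.0 119.0 [439.  -87.5 119.4] [ 439.2 -101.6  119.4] -94.5
```

Disc edge measured 14.1 mm wide, centre (456,-95), yaw −1.6°. Rack middle slot (444.5,-299), yaw about −5.5°. Wrist and scene views agree within 3 mm. Aligning and descending.

```bash
python3 -c "
from h import *
plan([456,-95,161],-91.3,8)"
```

```text
clock 2.65 pos [455.1 -99.9 248.8] d [  0.9   4.9 -87.8] rot [ 2.41  0.23 -0.02] F [ 0.1  0.2 -0. ] w 85.3
[[11.0, -0.6, -0.2], [11.0, -0.6, -0.2], [11.0, -0.6, -0.1], [11.0, -0.6, -0.1], [11.0, -0.6, -0.1], [11.0, -0.6, -0.1], [11.0, -0.6, -0.1], [11.0, -0.6, -0.1]]
rot/row [0.3, 0.03, -0.0]
```

>>> apply_moves:
  offset:
    - [8, -2, -0.5]
    - [10, -2, -0.5]
    - [10, -1, 0]
    - [10, 0, 0]
    - [10, 0, 0]
    - [8, 0, 0]
    - [0, 0, 0]
    - [0, 0, 0]
  delta_rot:
    - [0.8, 0.2, 0]
    - [0.8, 0, 0]
    - [0.8, 0, 0]
    - [0, 0, 0]
    - [0, 0, 0]
    - [0, 0, 0]
    - [0, 0, 0]
    - [0, 0, 0]

```text
clock: 3.45
position: [455.0, -93.6, 186.0]
orientation: [[-0.004, -0.026, -1.0], [0.001, -1.0, 0.026], [-1.0, -0.001, 0.004]]
ft_force: [-0.8, 0.6, -0.4]
width: 1.002
```

```bash
python3 -c "
from h import *
s=manip.get_state();im=manip.camera('wrist');cv2.imwrite('pics/w3.png',im[:,:,::-1]);np.save('s3.npy',s,allow_pickle=True)
plan([456,-95,161],-91.3,4)"
```

```text
clock 3.5 pos [454.9 -93.6 186. ] d [  1.1  -1.4 -25. ] rot [-0.17  0.22  0.05] F [1.  0.3 0.1] w 85.6
[[6.3, 0.3, -0.3], [6.3, 0.3, -0.3], [6.3, 0.3, -0.3], [6.3, 0.3, -0.3]]
rot/row [-0.04, 0.05, 0.01]
```

View pics/w3.png

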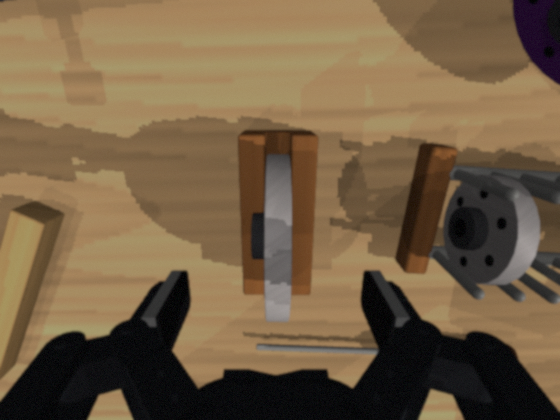

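The disc is parallel to the image columns at u≈278, with the finger midpoint at u≈275. I descend 25 mm and then close.

>>> apply_moves:
  offset:
    - [7, 0.7, -0.5]
    - [7, 0.7, -0.5]
    - [7, 0, 0]
    - [5, 0, 0]
    - [1, 0, 0]
    - [0, 0, 0]
    - [0, 0, 0]
    - [0, 0, 0]
  delta_rot:
    - [0, 0, 0]
    - [0, 0, 0]
    - [0, 0, 0]
    - [0, 0, 0]
    - [0, 0, 0]
    - [0, 0, 0]
    - [0, 0, 0]
    - [0, 0, 0]

```text
clock: 4.3
position: [457.0, -95.7, 158.0]
orientation: [[-0.001, -0.026, -1.0], [-0.0, -1.0, 0.026], [-1.0, 0.0, 0.001]]
ft_force: [0.6, 0.7, -0.4]
width: 1.001
```

>>> apply_moves:
  offset:
    - [0, 0, 0]
    - [0, 0, 0]
    - [0, 0, 0]
    - [0, 0, 0]
    - [0, 0, 0]
    - [0, 0, 0]
    - [0, 0, 0]
    - [0, 0, 0]
  delta_rot:
    - [0, 0, 0]
    - [0, 0, 0]
    - [0, 0, 0]
    - [0, 0, 0]
    - [0, 0, 0]
    - [0, 0, 0]
    - [0, 0, 0]
    - [0, 0, 0]
  gripper: 5
  grip_force: 50

```text
clock: 5.1
position: [457.5, -95.8, 158.9]
orientation: [[0.001, -0.026, -1.0], [-0.001, -1.0, 0.026], [-1.0, 0.001, -0.001]]
ft_force: [-0.6, 0.6, 0.3]
width: 0.159
```

```bash
python3 -c "
from h import *
s=manip.get_state();im=manip.camera('wrist');cv2.imwrite('pics/w4.png',im[:,:,::-1]);np.save('s4.npy',s,allow_pickle=True)
plan([456,-95,161],-91.3,4)"
```

```text
clock 5.15 pos [457.6 -95.8 159. ] d [-1.6  0.8  2. ] rot [-0.17 -0.05 -0.04] F [ 0.2 -0.5  0. ] w 13.5
[[-0.5, -0.2, 0.4], [-0.5, -0.2, 0.4], [-0.5, -0.2, 0.4], [-0.5, -0.2, 0.4]]
rot/row [-0.04, -0.01, -0.01]
```

View pics/w4.png

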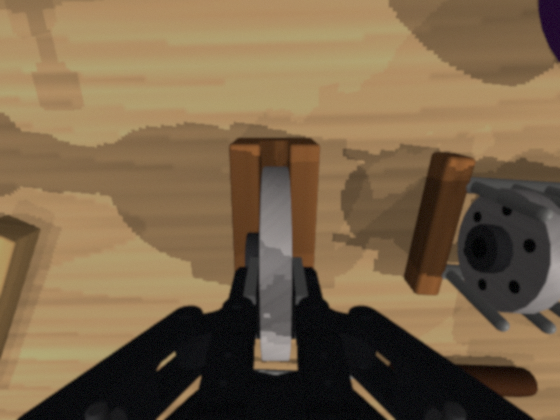

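Held at 13.5 mm opening, disc centre 92 mm below the TCP. Lifting straight up.

>>> apply_moves:
  offset:
    - [-8, 0, 0]
    - [-13, 0, 0]
    - [-16, 0, 0]
    - [-18, 0, 0]
    - [-18, 0, 0]
    - [-16, 0, 0]
    - [-10, 0, 0]
    - [0, 0, 0]
  delta_rot:
    - [0, 0, 0]
    - [0, 0, 0]
    - [0, 0, 0]
    - [0, 0, 0]
    - [0, 0, 0]
    - [0, 0, 0]
    - [0, 0, 0]
    - [0, 0, 0]

```text
clock: 5.95
position: [454.1, -94.3, 262.2]
orientation: [[-0.007, -0.026, -1.0], [0.002, -1.0, 0.026], [-1.0, -0.002, 0.007]]
ft_force: [-1.2, -0.3, -3.5]
width: 0.158
```

```bash
python3 -c "
from h import *
plan([445,-299,265],-95.4,10)"
```

```text
clock 5.95 pos [454.1 -94.3 262.2] d [  -9.1 -204.7    2.8] rot [3.93 0.38 0.11] F [-1.2 -0.3 -3.5] w 13.5
[[-0.3, 20.5, 0.4], [-0.3, 20.5, 0.2], [-0.3, 20.5, 0.1], [-0.3, 20.5, -0.0], [-0.3, 20.5, -0.2], [-0.3, 20.5, -0.3], [-0.3, 20.5, -0.5], [-0.3, 20.5, -0.6], [-0.3, 20.5, -0.7], [-0.3, 20.5, -0.9]]
rot/row [0.39, 0.04, 0.01]
```

>>> apply_moves:
  offset:
    - [0, 12, 0]
    - [0, 22, 0]
    - [0, 30, 0]
    - [0, 33, 0]
    - [0, 33, 0]
    - [0, 30, 0]
    - [0, 22, 0]
    - [0, 10, 0]
  delta_rot:
    - [0, 0.3, 0.1]
    - [0.6, 0, 0]
    - [0.8, 0, 0]
    - [0.8, 0, 0]
    - [0.8, 0, 0]
    - [0.8, 0, 0]
    - [0, 0, 0]
    - [0, 0, 0]

```text
clock: 6.75
position: [437.4, -294.4, 253.2]
orientation: [[-0.012, -0.091, -0.996], [0.005, -0.996, 0.091], [-1.0, -0.004, 0.013]]
ft_force: [0.2, 0.7, -2.9]
width: 0.154
```

```bash
python3 -c "
from h import *
plan([445,-299,262],-95.4,4)"
```

```text
clock 6.75 pos [ 437.4 -294.4  253.2] d [ 7.6 -4.6  8.8] rot [0.2  0.72 0.22] F [ 0.2  0.7 -2.9] w 13.2
[[-2.2, 1.0, -2.0], [-2.2, 1.0, -2.0], [-2.2, 1.0, -2.0], [-2.2, 1.0, -2.0]]
rot/row [0.05, 0.18, 0.06]
```

>>> apply_moves:
  offset:
    - [-1, 1.2, -2]
    - [-1, 1.2, -2]
    - [-1, 1, -2]
    - [-1, 1, -1.5]
    - [0, 0, 0]
    - [0, 0, 0]
    - [0, 0, 0]
    - [0, 0, 0]
  delta_rot:
    - [0.1, 0.4, 0.1]
    - [0.1, 0.3, 0.1]
    - [0, 0, 0]
    - [0, 0, 0]
    - [0, 0, 0]
    - [0, 0, 0]
    - [0, 0, 0]
    - [0, 0, 0]

```text
clock: 7.55
position: [444.4, -296.5, 255.1]
orientation: [[-0.003, -0.092, -0.996], [0.005, -0.996, 0.092], [-1.0, -0.005, 0.003]]
ft_force: [-0.0, 0.4, -4.0]
width: 0.153
```

```bash
python3 -c "
from h import *
s=manip.get_state();np.save('s5.npy',s,allow_pickle=True)
for n in ('wrist','scene','side'):
  im=manip.camera(n);cv2.imwrite(f'pics/{n}5.png',im[:,:,::-1])
crop('pics/scene5.png',130,200,120,100,6,'pics/scene5c.png')
crop('pics/side5.png',270,110,90,90,6,'pics/side5c.png')
plan([445,-299,250],-95.4,4)"
```

```text
clock 7.7 pos [ 444.4 -296.7  255.1] d [ 0.6 -2.3 -5.1] rot [0.1  0.17 0.27] F [ 0.4  0.1 -3. ] w 13.0
[[1.3, 0.6, -0.2], [1.3, 0.6, -0.2], [1.3, 0.6, -0.2], [1.3, 0.6, -0.2]]
rot/row [0.02, 0.04, 0.07]
```

View pics/wrist5.png

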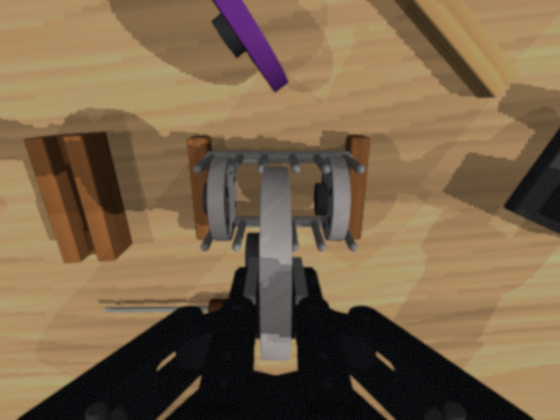

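View pics/scene5c.png

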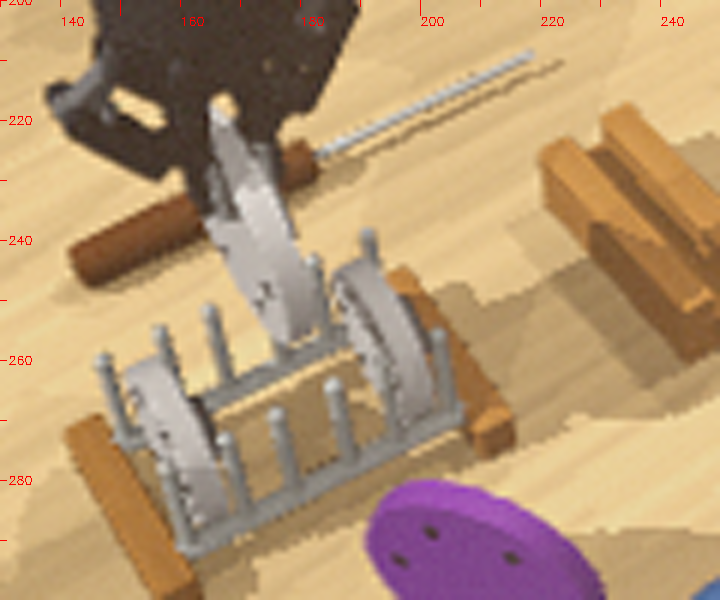

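View pics/side5c.png

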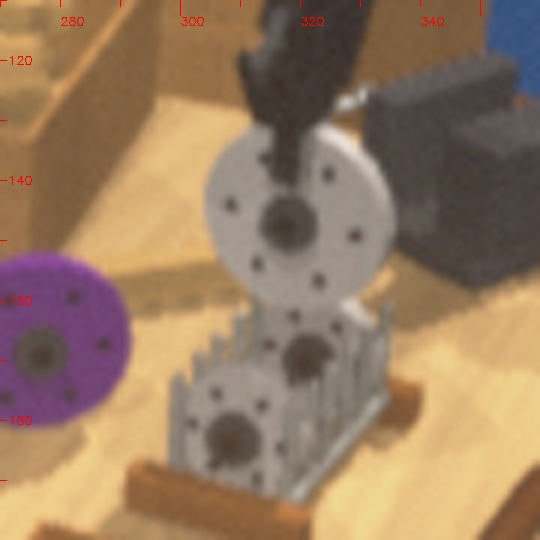

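```bash
python3 -c "
from h import *
crop('pics/wrist5.png',185,125,190,130,4,'pics/w5c.png')"
```

```text
(no output)
```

View pics/w5c.png

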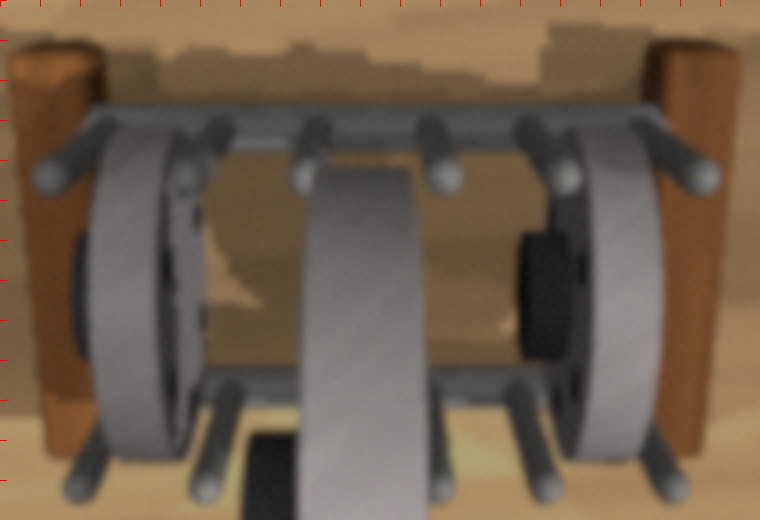

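```bash
python3 -c "
from h import *
from scipy.optimize import least_squares
s=np.load('s5.npy',allow_pickle=True).item();print(s['position'])
o=np.array([(46,178),(183,180),(305,178),(447,178),(567,178),(705,178),(80,488),(205,488),(440,488),(547,488),(677,488)])/4+[185,125]
ysp=[66,38,14,-14,-38,-66];L=[(35,y) for y in ysp]+[(-35,y) for y in (66,38,-14,-38,-66)]
def f(p):
  c,q=np.cos(p[2]),np.sin(p[2]);return (wproj(s,[[p[0]+c*a-q*b,p[1]+q*a+c*b,p[3]] for a,b in L])-o).ravel()
r=least_squares(f,[445,-299,-.09,83]);print('rack',r.x,np.rad2deg(r.x[2]),f(r.x).reshape(-1,2).round(1).tolist())
r=least_squares(lambda p:f([*p,83]),[445,-299,-.09]);print('rack z83',r.x,np.rad2deg(r.x[2]))
# disc
cx,cz=s['position'][0]-1.5,s['position'][2]-92
t=np.deg2rad(np.arange(5,110,.5));xs=cx+55*np.cos(t);zs=cz+55*np.sin(t)
vv=wproj(s,np.c_[xs,0*xs-298,zs])[:,1]
for v,l,rr in [(240,303.5,419),(320,301,423),(400,300,427),(480,298,429)]:
  pv=125+v/4;i=np.argmin(abs(vv-pv));a=wonz(s,(185+l/4,pv),zs[i]);b=wonz(s,(185+rr/4,pv),zs[i]);print(v,xs[i].round(),zs[i].round(),a.round(1),b.round(1),((a+b)/2)[:2].round(1))
"
```

```text
[ 444.44384923 -296.47915087  255.10013002]
rack [ 4.44617399e+02 -2.98778798e+02 -8.76403575e-02  8.36247826e+01] -5.021422601883105 [[0.8, 0.0], [1.2, -0.6], [0.4, -0.2], [-0.4, -0.4], [-0.7, -0.5], [-0.4, -0.6], [-0.5, 0.7], [-0.2, 0.6], [-0.1, 0.5], [0.3, 0.4], [-0.4, 0.3]]
rack z83 [ 4.44430062e+02 -2.98770311e+02 -8.76400444e-02] -5.021404657781589
240 493.0 185.0 [ 493.7 -293.7  185.5] [ 492.4 -307.4  185.5] [ 493.1 -300.5]
320 487.0 196.0 [ 487.3 -293.3  196.2] [ 486.  -306.9  196.2] [ 486.6 -300.1]
400 480.0 204.0 [ 480.6 -292.8  203.7] [ 479.4 -306.5  203.7] [ 480.  -299.6]
480 473.0 209.0 [ 473.7 -292.1  209. ] [ 472.5 -305.9  209. ] [ 473.1 -299. ]
```

Slot centre from here is (444.5,-298.8), yaw −5.0°. The disc lies at y≈−296.7, yaw −4.7°, so it needs about −2 mm in y. I shift and lower to just above the tines.

>>> apply_moves:
  offset:
    - [2, 1.2, 0]
    - [3, 0.8, 0]
    - [3, 0.5, 0]
    - [2, 0, 0]
    - [0, 0, 0]
    - [0, 0, 0]
    - [0, 0, 0]
    - [0, 0, 0]
  delta_rot:
    - [0, 0.1, 0.2]
    - [0, 0, 0]
    - [0, 0, 0]
    - [0, 0, 0]
    - [0, 0, 0]
    - [0, 0, 0]
    - [0, 0, 0]
    - [0, 0, 0]

```text
clock: 8.5
position: [443.7, -299.5, 243.6]
orientation: [[-0.002, -0.093, -0.996], [0.002, -0.996, 0.093], [-1.0, -0.001, 0.002]]
ft_force: [-0.0, -0.5, -3.2]
width: 0.154
```

```bash
python3 -c "
from h import *
plan([445,-298.6,240],-95.1,1)"
```

```text
clock 8.5 pos [ 443.7 -299.5  243.6] d [ 1.3  0.9 -3.6] rot [-0.24  0.11  0.08] F [-0.  -0.5 -3.2] w 13.1
[[3.6, -1.0, -1.2]]
rot/row [-0.24, 0.11, 0.08]
```

>>> apply_moves:
  offset:
    - [4, -0.8, -1]
    - [5, 0, 0]
    - [5, 0, 0]
    - [5, 0, 0]
    - [4, 0, 0]
    - [2, 0, 0]
    - [0, 0, 0]
    - [0, 0, 0]
  delta_rot:
    - [-0.2, 0.1, 0.1]
    - [0, 0, 0]
    - [0, 0, 0]
    - [0, 0, 0]
    - [0, 0, 0]
    - [0, 0, 0]
    - [0, 0, 0]
    - [0, 0, 0]

```text
clock: 9.3
position: [444.7, -298.5, 215.8]
orientation: [[-0.001, -0.089, -0.996], [0.0, -0.996, 0.089], [-1.0, -0.0, 0.001]]
ft_force: [0.4, -0.0, -3.5]
width: 0.157
```

```bash
python3 -c "
from h import *
for n in ('wrist','scene'):
  im=manip.camera(n);cv2.imwrite(f'pics/{n}6.png',im[:,:,::-1])
crop('pics/scene6.png',130,200,120,100,6,'pics/scene6c.png')
crop('pics/wrist6.png',185,125,190,130,4,'pics/w6c.png')
plan([445,-298.6,170],-95.1,1)"
```

```text
clock 9.4 pos [ 444.8 -298.5  216. ] d [  0.2  -0.1 -46. ] rot [-0.01  0.03  0.  ] F [-0.4  0.1 -3.8] w 14.0
[[46.0, 0.1, -0.3]]
rot/row [-0.01, 0.03, 0.0]
```

View pics/scene6c.png

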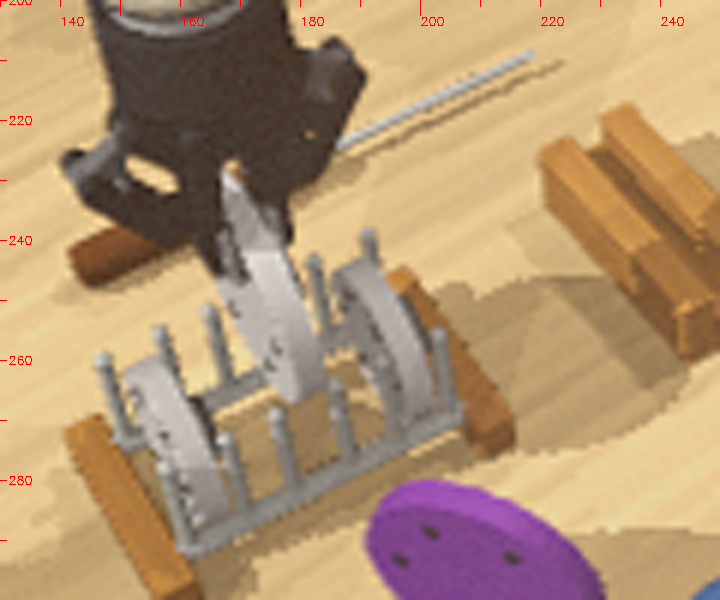

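View pics/w6c.png

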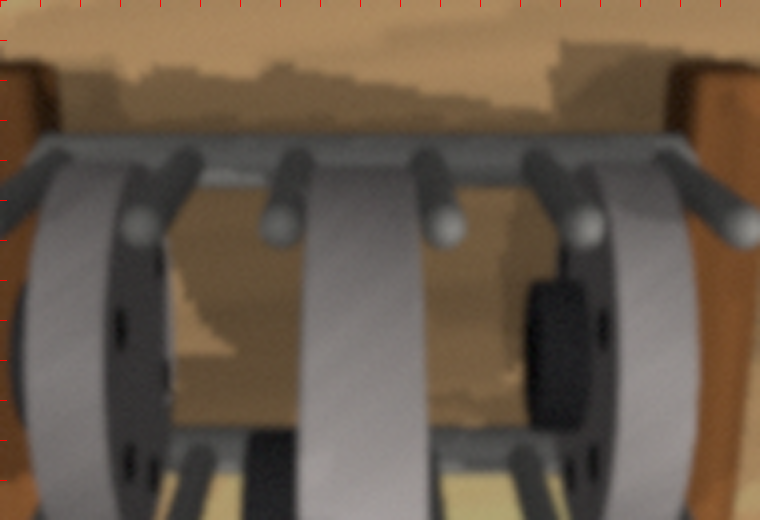

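The disc (crop columns 304–419) sits centred between the middle tines (282 and 446), so I keep lowering.

>>> apply_moves:
  offset:
    - [5, 0, 0]
    - [6, 0, 0]
    - [6, 0, 0]
    - [6, 0, 0]
    - [6, 0, 0]
    - [5, 0, 0]
    - [2, 0, 0]
    - [0, 0, 0]
  delta_rot:
    - [0, 0, 0]
    - [0, 0, 0]
    - [0, 0, 0]
    - [0, 0, 0]
    - [0, 0, 0]
    - [0, 0, 0]
    - [0, 0, 0]
    - [0, 0, 0]

```text
clock: 10.2
position: [444.7, -298.5, 176.6]
orientation: [[-0.001, -0.089, -0.996], [0.0, -0.996, 0.089], [-1.0, -0.0, 0.001]]
ft_force: [0.1, 0.2, -2.8]
width: 0.159
```

```bash
python3 -c "
from h import *
for n in ('wrist','scene'):
  im=manip.camera(n);cv2.imwrite(f'pics/{n}7.png',im[:,:,::-1])
crop('pics/scene7.png',130,200,120,100,6,'pics/scene7c.png')
plan([445,-298.6,162],-95.1,1)"
```

```text
clock 10.3 pos [ 444.9 -298.7  177.1] d [  0.1   0.1 -15.1] rot [-0.01  0.01 -0.02] F [ 0.7 -0.2 -3.8] w 13.4
[[15.1, -0.1, -0.1]]
rot/row [-0.01, 0.01, -0.02]
```

View pics/scene7c.png

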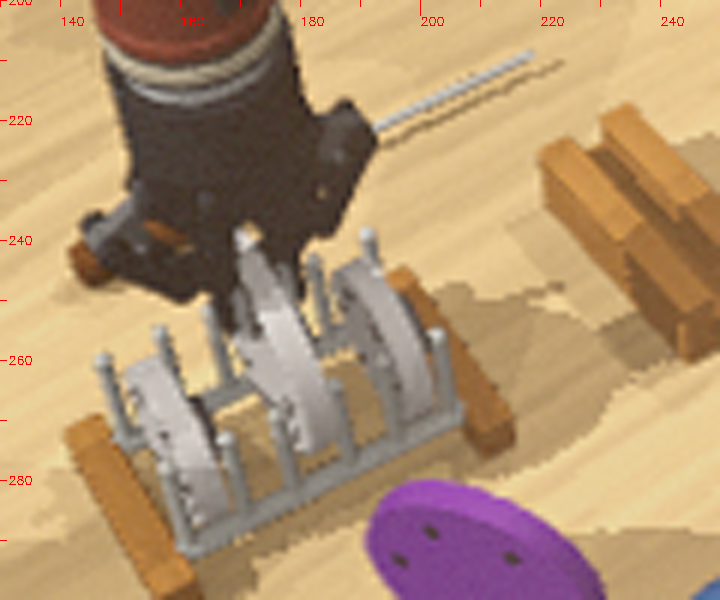

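View pics/wrist7.png

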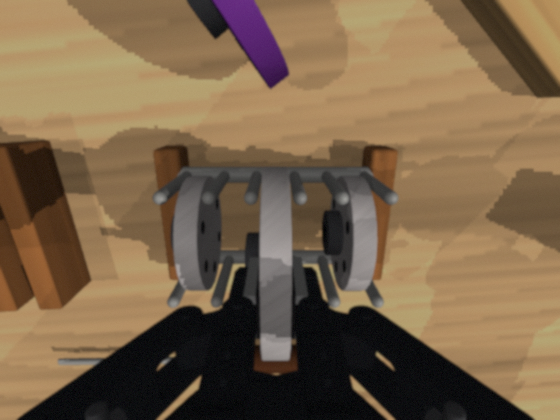

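>>> apply_moves:
  offset:
    - [2.5, 0, 0]
    - [2.5, 0, 0]
    - [2.5, 0, 0]
    - [2, 0, 0]
    - [2, 0, 0]
    - [0, 0, 0]
    - [0, 0, 0]
    - [0, 0, 0]
  delta_rot:
    - [0, 0, 0]
    - [0, 0, 0]
    - [0, 0, 0]
    - [0, 0, 0]
    - [0, 0, 0]
    - [0, 0, 0]
    - [0, 0, 0]
    - [0, 0, 0]

```text
clock: 11.1
position: [445.5, -299.3, 165.7]
orientation: [[0.002, -0.089, -0.996], [-0.002, -0.996, 0.089], [-1.0, 0.002, -0.002]]
ft_force: [0.1, -0.0, -3.6]
width: 0.152
```

>>> apply_moves:
  offset:
    - [1, -0.6, 0]
    - [1, 0, 0]
    - [1, 0, 0]
    - [1, 0, 0]
    - [0.5, 0, 0]
    - [0.5, 0, 0]
    - [0, 0, 0]
    - [0, 0, 0]
  delta_rot:
    - [0, 0, 0]
    - [0, 0, 0]
    - [0, 0, 0]
    - [0, 0, 0]
    - [0, 0, 0]
    - [0, 0, 0]
    - [0, 0, 0]
    - [0, 0, 0]

```text
clock: 11.9
position: [446.4, -299.1, 161.9]
orientation: [[0.003, -0.089, -0.996], [-0.003, -0.996, 0.089], [-1.0, 0.003, -0.003]]
ft_force: [0.6, 0.4, -1.8]
width: 0.157
```

>>> apply_moves:
  offset:
    - [0.7, 0, 0]
    - [0.7, 0, 0]
    - [0.7, 0, 0]
    - [0.5, 0, 0]
    - [0, 0, 0]
    - [0, 0, 0]
    - [0, 0, 0]
    - [0, 0, 0]
  delta_rot:
    - [0, 0, 0]
    - [0, 0, 0]
    - [0, 0, 0]
    - [0, 0, 0]
    - [0, 0, 0]
    - [0, 0, 0]
    - [0, 0, 0]
    - [0, 0, 0]

```text
clock: 12.7
position: [446.6, -299.3, 161.8]
orientation: [[0.003, -0.089, -0.996], [-0.002, -0.996, 0.089], [-1.0, 0.002, -0.003]]
ft_force: [-2.6, 1.4, 3.4]
width: 0.158
```

```bash
python3 -c "
from h import *
for n in ('wrist','scene','side'):
  im=manip.camera(n);cv2.imwrite(f'pics/{n}8.png',im[:,:,::-1])
crop('pics/scene8.png',130,200,120,100,6,'pics/scene8c.png')
crop('pics/side8.png',270,110,90,90,6,'pics/side8c.png')
plan([445,-298.6,162],-95.1,1)"
```

```text
clock 12.85 pos [ 446.6 -299.3  161.8] d [-1.6  0.7  0.2] rot [-0.   -0.16 -0.13] F [-2.2  1.2  3. ] w 13.8
[[-0.2, -0.5, 1.6]]
rot/row [-0.0, -0.16, -0.13]
```

View pics/scene8c.png

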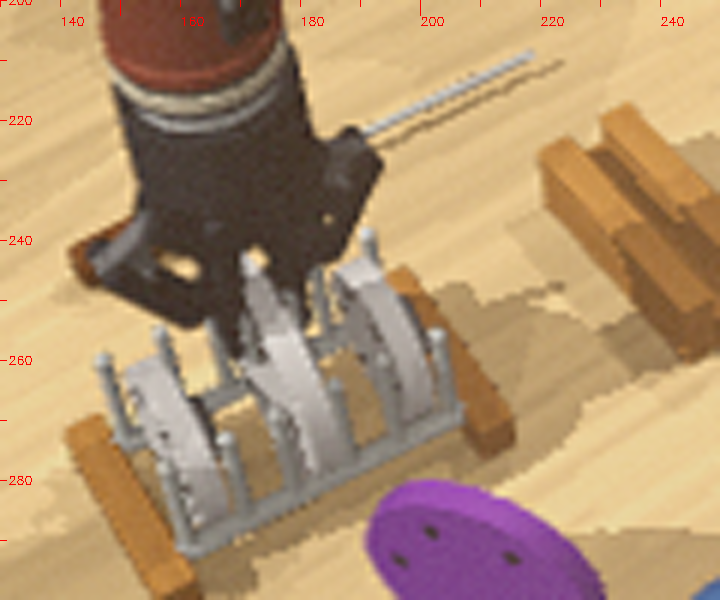

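View pics/side8c.png

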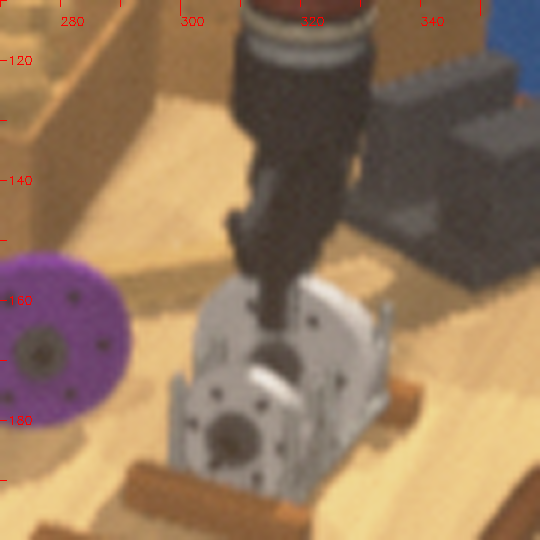

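Force changed from −3.6 to +3.4 N at TCP z 161.8 (expected 162), so the disc is seated on the rails. Releasing with a small opening.

>>> apply_moves:
  offset:
    - [0, 0, 0]
    - [0, 0, 0]
    - [0, 0, 0]
    - [0, 0, 0]
    - [0, 0, 0]
    - [0, 0, 0]
    - [0, 0, 0]
    - [0, 0, 0]
  delta_rot:
    - [0, 0, 0]
    - [0, 0, 0]
    - [0, 0, 0]
    - [0, 0, 0]
    - [0, 0, 0]
    - [0, 0, 0]
    - [0, 0, 0]
    - [0, 0, 0]
  gripper: 32

```text
clock: 13.65
position: [448.0, -300.7, 161.3]
orientation: [[0.007, -0.089, -0.996], [-0.007, -0.996, 0.089], [-1.0, 0.006, -0.008]]
ft_force: [-0.1, 0.1, -0.4]
width: 0.372
```

```bash
python3 -c "
from h import *
im=manip.camera('wrist');cv2.imwrite(f'pics/w9.png',im[:,:,::-1])
plan([445,-298.6,162],-95.1,1)"
```

```text
clock 13.7 pos [ 448.  -300.7  161.3] d [-3.   2.1  0.7] rot [-0.01 -0.45 -0.36] F [ 0.4 -1.   0.9] w 32.1
[[-0.7, -1.8, 3.1]]
rot/row [-0.01, -0.45, -0.36]
```

View pics/w9.png

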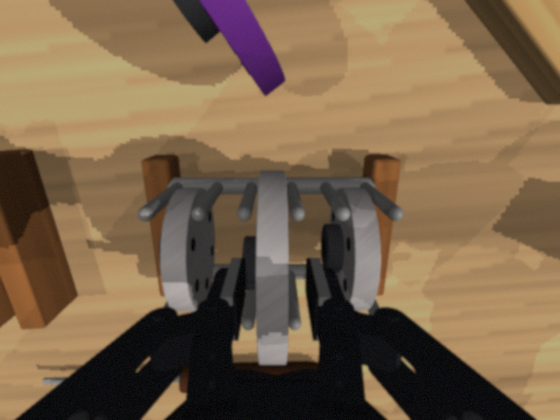

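The fingers are off the disc on both sides and it still stands between its tines. Rising straight up.

>>> apply_moves:
  offset:
    - [-4, 0, 0]
    - [-8, 0, 0]
    - [-12, 0, 0]
    - [-18, 0, 0]
    - [-22, 0, 0]
    - [-22, 0, 0]
    - [-14, 0, 0]
    - [0, 0, 0]
  delta_rot:
    - [0, 0, 0]
    - [0, 0, 0]
    - [0, 0, 0]
    - [0, 0, 0]
    - [0, 0, 0]
    - [0, 0, 0]
    - [0, 0, 0]
    - [0, 0, 0]

```text
clock: 14.5
position: [447.7, -300.3, 270.7]
orientation: [[0.01, -0.089, -0.996], [-0.009, -0.996, 0.089], [-1.0, 0.008, -0.011]]
ft_force: [-0.1, -0.3, 0.4]
width: 0.374
```

```bash
python3 -c "
from h import *
plan([520,118,265],-86.3,16)"
```

```text
clock 14.5 pos [ 447.7 -300.3  270.7] d [ 72.3 418.3  -5.7] rot [-8.8  -0.59 -0.53] F [-0.1 -0.3  0.4] w 31.9
[[0.2, -26.4, -2.2], [0.2, -26.4, -2.4], [0.2, -26.4, -2.7], [0.2, -26.4, -2.9], [0.2, -26.3, -3.2], [0.2, -26.3, -3.4], [0.2, -26.3, -3.7], [0.3, -26.2, -3.9], [0.3, -26.2, -4.2], [0.3, -26.2, -4.5], [0.3, -26.1, -4.7], [0.3, -26.1, -5.0], [0.3, -26.0, -5.2], [0.3, -26.0, -5.5], [0.3, -25.9, -5.7], [0.3, -25.9, -6.0]]
rot/row [-0.55, -0.04, -0.03]
```

>>> apply_moves:
  offset:
    - [0, -15, -2]
    - [0, -25, -3]
    - [0, -30, -4]
    - [0, -30, -4]
    - [0, -30, -5]
    - [0, -30, -5]
    - [0, -30, -5]
    - [0, -30, -6]
  delta_rot:
    - [-0.6, -0.3, -0.3]
    - [-0.6, -0.3, -0.2]
    - [-0.6, 0, 0]
    - [-0.6, 0, 0]
    - [-0.6, 0, 0]
    - [-0.6, 0, 0]
    - [-0.6, 0, 0]
    - [-0.6, 0, 0]
  gripper: 85

```text
clock: 15.3
position: [488.9, -69.6, 262.6]
orientation: [[-0.014, -0.006, -1.0], [0.01, -1.0, 0.006], [-1.0, -0.01, 0.014]]
ft_force: [-0.1, 0.6, -0.3]
width: 0.997
```

```bash
python3 -c "
from h import *
plan([545,118,265],-86.3,8)"
```

```text
clock 15.3 pos [488.9 -69.6 262.6] d [ 56.1 187.6   2.4] rot [-4.03  0.8   0.61] F [-0.1  0.6 -0.3] w 85.1
[[-0.2, -23.5, -6.9], [-0.2, -23.4, -7.1], [-0.2, -23.4, -7.3], [-0.2, -23.3, -7.5], [-0.2, -23.2, -7.7], [-0.2, -23.2, -7.9], [-0.3, -23.1, -8.1], [-0.3, -23.0, -8.3]]
rot/row [-0.5, 0.1, 0.08]
```

>>> apply_moves:
  offset:
    - [0, -28, -8]
    - [0, -30, -9]
    - [0, -30, -9]
    - [0, -28, -10]
    - [0, -25, -10]
    - [0, -18, -8]
    - [0, -8, -4]
    - [0, 0, 0]
  delta_rot:
    - [-0.6, 0.3, 0.2]
    - [-0.6, 0.3, 0.2]
    - [-0.6, 0, 0]
    - [-0.6, 0, 0]
    - [-0.6, 0, 0]
    - [-0.6, 0, 0]
    - [-0.4, 0, 0]
    - [0, 0, 0]

```text
clock: 16.1
position: [534.3, 117.5, 250.6]
orientation: [[-0.029, 0.079, -0.996], [0.008, -0.997, -0.079], [-1.0, -0.01, 0.028]]
ft_force: [0.4, 0.1, 0.3]
width: 0.996
```

```bash
python3 -c "
from h import *
plan([545,118,265],-86.3,8)
s=manip.get_state();np.save('s10.npy',s,allow_pickle=True)
im=manip.camera('wrist');cv2.imwrite(f'pics/w10.png',im[:,:,::-1])"
```

```text
clock 16.1 pos [534.3 117.5 250.6] d [10.7  0.5 14.4] rot [0.83 1.6  0.58] F [0.4 0.1 0.3] w 85.1
[[-1.8, 0.0, -1.3], [-1.8, 0.0, -1.3], [-1.8, 0.0, -1.3], [-1.8, 0.0, -1.3], [-1.8, 0.0, -1.3], [-1.8, 0.0, -1.3], [-1.8, 0.0, -1.3], [-1.8, 0.0, -1.3]]
rot/row [0.1, 0.2, 0.07]
```

View pics/w10.png

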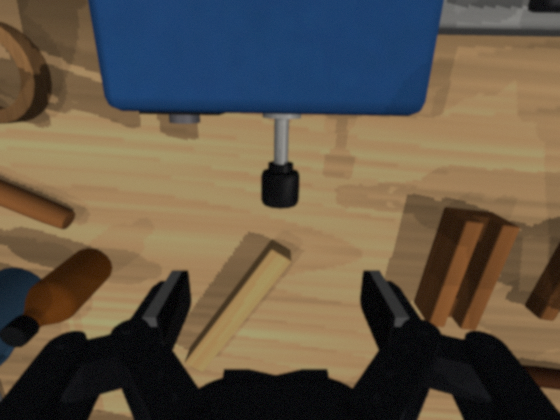

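```bash
python3 -c "
from h import *
s=np.load('s10.npy',allow_pickle=True).item()
print(wonz(s,(280.5,207),118),wonz(s,(280.5,190),105),wonz(s,(281,120),105),wonz(s,(281,160),105))
for uv in [(115,110),(415,114)]: print('edge',wonz(s,uv,145))
plan([556,118.5,159],-85.5,8)
crop('pics/w10.png',240,95,100,120,5,'pics/w10c.png')
"
```

```text
[547.63783172 116.31258967 118.        ] [556.1570796  116.95160797 105.        ] [605.48478588 120.80010912 105.        ] [578.31231938 118.476829   105.        ]
edge [606.41720836 212.32549412 145.        ]
edge [617.26600156  48.92850728 145.        ]
clock 16.15 pos [534.  116.9 250.5] d [ 22.    1.6 -91.5] rot [-0.02  1.64  0.58] F [-0.1 -0.6 -0.5] w 85.0
[[11.3, 0.1, -3.1], [11.4, 0.1, -3.0], [11.4, 0.1, -3.0], [11.4, 0.1, -3.0], [11.4, 0.1, -2.9], [11.4, 0.1, -2.9], [11.4, 0.0, -2.8], [11.4, 0.0, -2.8]]
rot/row [-0.0, 0.2, 0.07]
```

View pics/w10c.png

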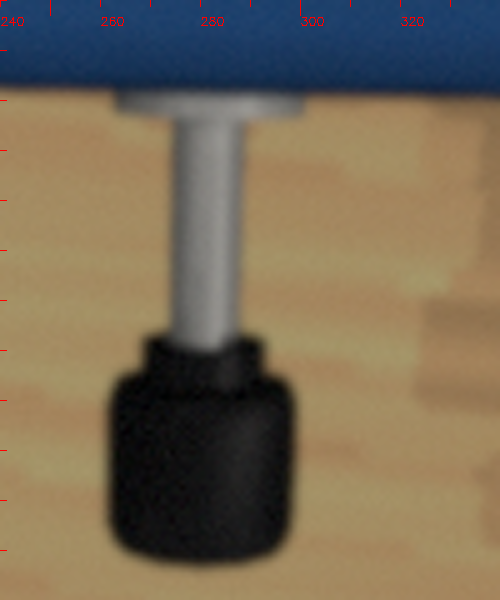

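Knob end is at x≈547, so its centre is about (558,117.5), with the rod yaw near 4°. Aligning and descending around the knob.

>>> apply_moves:
  offset:
    - [6, 0, -5]
    - [8, 0, -6]
    - [8, 0, -6]
    - [8, 0, -4]
    - [8, 0, -2]
    - [6, 0, 0]
    - [0, 0, 0]
    - [0, 0, 0]
  delta_rot:
    - [0, 0.6, 0.3]
    - [0, 0.6, 0.2]
    - [0, 0.5, 0]
    - [0, 0, 0]
    - [0, 0, 0]
    - [0, 0, 0]
    - [0, 0, 0]
    - [0, 0, 0]

```text
clock: 16.95
position: [557.0, 114.8, 200.0]
orientation: [[-0.001, 0.073, -0.997], [-0.001, -0.997, -0.073], [-1.0, 0.0, 0.001]]
ft_force: [0.8, -0.0, -0.3]
width: 0.995
```

```bash
python3 -c "
from h import *
s=manip.get_state();np.save('s11.npy',s,allow_pickle=True)
im=manip.camera('wrist');cv2.imwrite(f'pics/w11.png',im[:,:,::-1])
plan([557.5,117.5,159],-85.8,4)
print(wproj(s,[[558,117.5,105],[545,116.5,115],[571,118.5,115]]))"
```

```text
clock 17.0 pos [556.8 114.8 200. ] d [  0.7   2.7 -41. ] rot [-0.03  0.06 -0.03] F [-0.3  0.6 -0.6] w 85.1
[[10.2, -0.7, -0.2], [10.2, -0.7, -0.2], [10.2, -0.7, -0.2], [10.2, -0.7, -0.2]]
rot/row [-0.01, 0.02, -0.01]
[[271.07759984 250.9618046 ]
 [271.07324487 278.64131595]
 [270.65538265 238.18873965]]
```

View pics/w11.png

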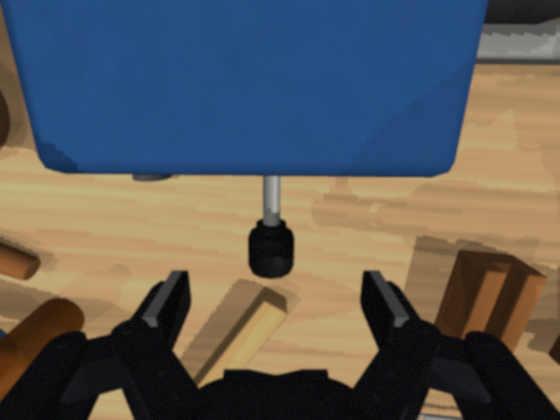

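The knob is at (271,248) as predicted. Descending 41 mm with a 2.7 mm y correction.

>>> apply_moves:
  offset:
    - [8, -1.5, 0]
    - [9, -1, 0]
    - [9, 0, 0]
    - [8, 0, 0]
    - [5, 0, 0]
    - [2, 0, 0]
    - [0, 0, 0]
    - [0, 0, 0]
  delta_rot:
    - [0, 0, 0]
    - [0, 0, 0]
    - [0, 0, 0]
    - [0, 0, 0]
    - [0, 0, 0]
    - [0, 0, 0]
    - [0, 0, 0]
    - [0, 0, 0]

```text
clock: 17.8
position: [556.5, 117.9, 155.7]
orientation: [[-0.001, 0.073, -0.997], [-0.001, -0.997, -0.073], [-1.0, 0.001, 0.001]]
ft_force: [-0.2, 0.2, 0.3]
width: 0.995
```

```bash
python3 -c "
from h import *
im=manip.camera('wrist');cv2.imwrite(f'pics/w12.png',im[:,:,::-1])
plan([557.5,117.5,158],-85.8,1)"
```

```text
clock 17.85 pos [556.6 117.9 155.7] d [ 0.9 -0.4  2.3] rot [ 0.    0.03 -0.03] F [ 0.  -0.5 -0. ] w 84.9
[[-2.3, 0.5, -0.9]]
rot/row [0.0, 0.03, -0.03]
```

View pics/w12.png

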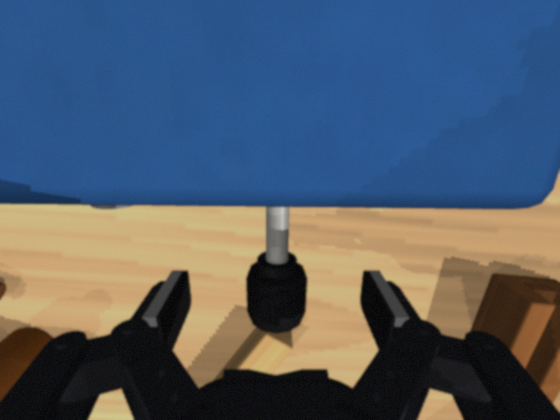

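>>> apply_moves:
  offset:
    - [-1.5, 0, 0]
    - [0, 0, 0]
    - [0, 0, 0]
    - [0, 0, 0]
    - [0, 0, 0]
    - [0, 0, 0]
    - [0, 0, 0]
    - [0, 0, 0]
  delta_rot:
    - [0, 0, 0]
    - [0, 0, 0]
    - [0, 0, 0]
    - [0, 0, 0]
    - [0, 0, 0]
    - [0, 0, 0]
    - [0, 0, 0]
    - [0, 0, 0]
  gripper: 15
  grip_force: 60

```text
clock: 18.65
position: [557.5, 117.6, 159.1]
orientation: [[0.003, 0.073, -0.997], [-0.001, -0.997, -0.073], [-1.0, 0.001, -0.003]]
ft_force: [-0.2, 0.9, 1.5]
width: 0.308
```

```bash
python3 -c "
from h import *
im=manip.camera('wrist');cv2.imwrite(f'pics/w13.png',im[:,:,::-1])
plan([537,116.2,158],-85.8,1)"
```

```text
clock 18.7 pos [557.6 117.6 159.2] d [-20.6  -1.4  -1.2] rot [-0.03 -0.15 -0.06] F [-0.5 -0.7 -0.6] w 26.7
[[1.1, -0.1, 20.6]]
rot/row [-0.03, -0.15, -0.06]
```

View pics/w13.png

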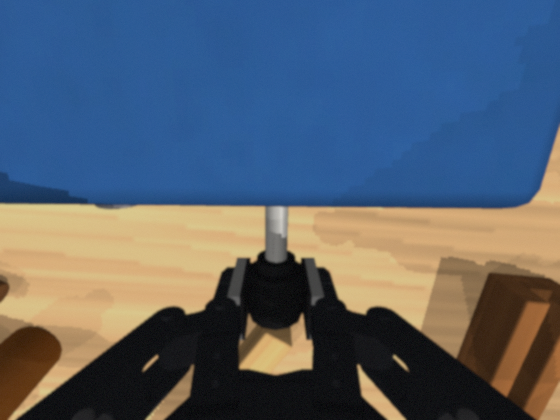

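Knob gripped (26.7 mm). Pulling along tool +z in small rows, watching the displacement from x = 557.6.

>>> apply_moves:
  offset:
    - [0, 0, 2]
    - [0, 0, 3]
    - [0, 0, 3]
    - [0, 0, 3]
    - [0, 0, 2]
    - [0, 0, 0]
    - [0, 0, 0]
    - [0, 0, 0]
  delta_rot:
    - [0, 0, 0]
    - [0, 0, 0]
    - [0, 0, 0]
    - [0, 0, 0]
    - [0, 0, 0]
    - [0, 0, 0]
    - [0, 0, 0]
    - [0, 0, 0]

```text
clock: 19.5
position: [552.6, 117.2, 159.1]
orientation: [[0.029, 0.072, -0.997], [0.002, -0.997, -0.072], [-1.0, 0.0, -0.029]]
ft_force: [3.4, 0.5, -1.0]
width: 0.304
```

```bash
python3 -c "
from h import *
plan([537.6,116.2,158.5],-85.8,1)"
```

```text
clock 19.5 pos [552.6 117.2 159.1] d [-15.   -1.   -0.6] rot [-0.08 -1.65 -0.  ] F [ 3.4  0.5 -1. ] w 26.0
[[0.2, -0.1, 15.0]]
rot/row [-0.08, -1.65, -0.0]
```

>>> apply_moves:
  offset:
    - [0, 0, 3]
    - [0, 0, 4]
    - [0, 0, 4]
    - [0, 0, 2]
    - [0, 0, 0]
    - [0, 0, 0]
    - [0, 0, 0]
    - [0, 0, 0]
  delta_rot:
    - [0, -0.6, 0]
    - [0, -0.6, 0]
    - [0, -0.4, 0]
    - [0, 0, 0]
    - [0, 0, 0]
    - [0, 0, 0]
    - [0, 0, 0]
    - [0, 0, 0]

```text
clock: 20.3
position: [537.8, 116.3, 159.2]
orientation: [[-0.003, 0.072, -0.997], [-0.0, -0.997, -0.072], [-1.0, -0.0, 0.003]]
ft_force: [0.8, 0.9, -0.1]
width: 0.308
```

```bash
python3 -c "
from h import *
plan([537.6,116.2,158.5],-85.8,1)
s=manip.get_state();print(s['position']+53.9*s['orientation'][:,0])
im=manip.camera('wrist');cv2.imwrite(f'pics/w14.png',im[:,:,::-1])"
```

```text
clock 20.3 pos [537.8 116.3 159.2] d [-0.2 -0.1 -0.7] rot [-0.07  0.15  0.01] F [ 0.8  0.9 -0.1] w 26.3
[[0.7, 0.1, 0.2]]
rot/row [-0.07, 0.15, 0.01]
[537.63218279 116.3369165  105.28999925]
```

View pics/w14.png

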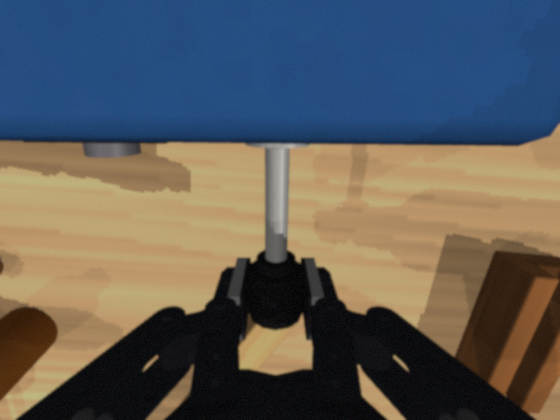

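The grasp point moved 20.1 mm, the knob has not slipped in the pads, and force is down to 0.8 N, so it is at the middle click. Letting go.

>>> apply_moves:
  offset:
    - [0, 0, 0]
    - [0, 0, 0]
    - [0, 0, 0]
    - [0, 0, 0]
    - [0, 0, 0]
    - [0, 0, 0]
    - [0, 0, 0]
    - [0, 0, 0]
  delta_rot:
    - [0, 0, 0]
    - [0, 0, 0]
    - [0, 0, 0]
    - [0, 0, 0]
    - [0, 0, 0]
    - [0, 0, 0]
    - [0, 0, 0]
    - [0, 0, 0]
  gripper: 75

```text
clock: 21.15
position: [536.6, 116.4, 158.8]
orientation: [[-0.006, 0.073, -0.997], [-0.0, -0.997, -0.073], [-1.0, -0.0, 0.006]]
ft_force: [0.3, 0.1, -0.1]
width: 0.878
```

>>> apply_moves:
  offset:
    - [-6, 0, 0]
    - [-10, 0, 0]
    - [-15, 0, 0]
    - [-20, 0, 0]
    - [-25, 0, 0]
    - [-25, 0, 0]
    - [-15, 0, 0]
    - [0, 0, 0]
  delta_rot:
    - [0, 0, 0]
    - [0, 0, 0]
    - [0, 0, 0]
    - [0, 0, 0]
    - [0, 0, 0]
    - [0, 0, 0]
    - [0, 0, 0]
    - [0, 0, 0]

```text
clock: 21.95
position: [537.7, 116.5, 284.4]
orientation: [[-0.003, 0.073, -0.997], [0.0, -0.997, -0.073], [-1.0, -0.0, 0.003]]
ft_force: [0.2, -0.2, -0.3]
width: 0.878
```

```bash
python3 -c "
from h import *
s=manip.get_state();np.save('s15.npy',s,allow_pickle=True)
for n in ('wrist','scene','side'):
  im=manip.camera(n);cv2.imwrite(f'pics/{n}15.png',im[:,:,::-1])
crop('pics/scene15.png',130,200,120,100,6,'pics/scene15c.png')
crop('pics/side15.png',180,140,150,110,5,'pics/side15c.png')
print(s['clock'],s['position'])"
```

```text
21.95 [537.71616154 116.48356569 284.43436696]
```

View pics/wrist15.png

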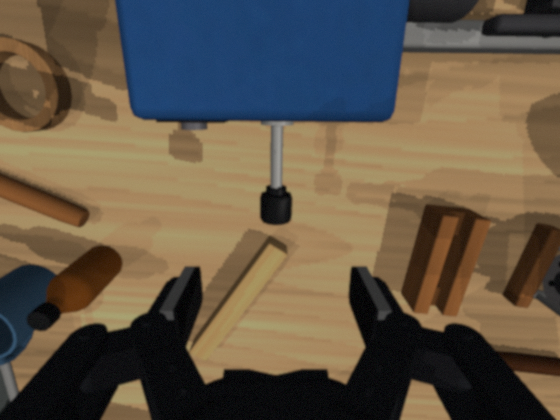

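View pics/scene15c.png

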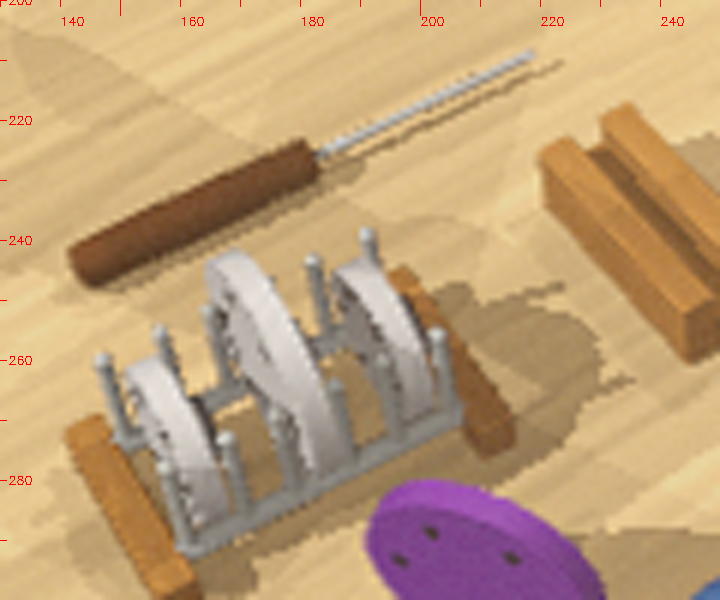

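View pics/side15c.png

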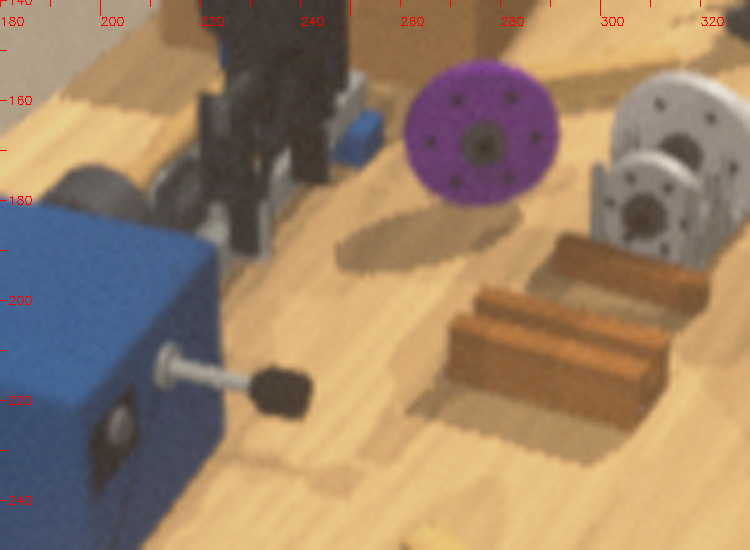

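View pics/scene15.png

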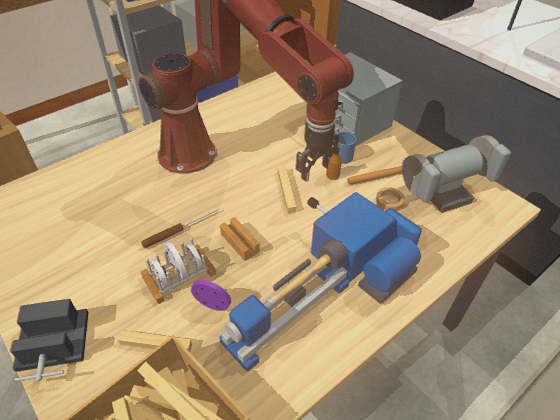

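```bash
python3 -c "
from h import *
s=np.load('s15.npy',allow_pickle=True).item()
print(wonz(s,(276,223),118), wonz(s,(276,207),105))
print('side knob',onz('side',(180+281/5,140+392/5),105), 'disc boss tri', onz('side',(180+682/5,140+152/5),70))
print('top of disc scene', onz('scene',(130+235/6,200+253/6),125))"
```

```text
[528.38528721 115.30911085 118.        ] [538.14229103 115.99215916 105.        ]
side knob [537.19054088 117.83271884 105.        ] disc boss tri [ 441.56892411 -290.13677043   70.        ]
top of disc scene [ 422.94437691 -295.70847184  125.        ]
```

```bash
python3 -c "
from cell import manip
print(manip.job_done())"
```

```text
the job is handed in; nothing more can be done
None
```

Both parts of the job are done and handed in at about 22 s of the 54 s allowed. No verdict came back.

**Faceplate:** I lifted it out of the cradle and lowered it into the rack's middle slot until the rails carried it. The force reading went from −3.6 N to +3.4 N at tool height 161.8 mm, where 162 was expected. I then opened the fingers slightly and rose clear. The last pictures show it standing between its tines, with both small plates in their slots and the purple look-alike where it was.

**Gear rod:** I gripped the knob and pulled it 20.1 mm by the arm's own position, which is the middle click. Force was down to 0.8 N before I let go. After letting go, the pictures put the knob 19 to 20 mm out: about 19.3 mm from the wrist camera, and x ≈ 537 to 538 mm from the side and wrist cameras.

**Last checks:** The gripper was open and about 125 mm above the knob, touching nothing, and the overview picture showed nothing else moved. No check failed, and estimates from different cameras agreed within 2 to 4 mm. I didn't measure the faceplate's lean in the slot; I judged it only from the pictures.

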